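# Fuse at the half mark of a bayonet tester

## Task

Stand the blue-banded fuse upright in the well of the bench tester, then put the blue bayonet lid on over it, lugs down through the two slots, and twist it clockwise (seen from above) against its return spring to the yellow half mark, stopping short of the lock click. Keep hold of the lid there: the program finishes with the gripper still holding the lid at the half mark. Leave the red-banded fuse where it stands.

Things in the scene. Friction and masses are not known exactly. Their poses are not given: they have to be found in the camera images.
- tester: Bench fuse tester, fixed: grey 104 x 104 x 10 mm foot with a round black collar, 80 mm across, top 45 mm above the worktop. Origin: centre of the underside, on the collar's axis. Collar mouth 52 mm across; its 5 mm thick lip has two entry slots, at the tester's +x and -x, about 16 mm wide, reaching 33 mm from the axis. Under the lip the lid's lugs run clockwise from the slots.
- well_mouth (a point): Centre of the mouth of the brass well in the middle of the collar, 40 mm above the worktop. Hole 24.5 mm across, 24 mm deep (floor 16 mm above the worktop), outside 32 mm; a seated fuse stands 29 mm proud of the collar's top (74 mm above the worktop).
- entry_slot (a point): White mark on the collar's top at the +x entry slot, 36 mm from the axis; its twin is across the collar. On the collar clockwise of each slot: a wide yellow mark (half) at 0.69 rad and a red mark (lock) at 1.29 rad.
- half_mark (a point): Yellow half mark belonging to the +x slot, on the collar's top 36 mm from the axis, 0.69 rad clockwise of the slot; its twin is across the collar.
- bayonet_lid: Blue bayonet lid, loose, 80 mm high, standing upright on the worktop, about 0.12 kg. Origin: centre of its underside. Skirt 48 mm across; shoulder 64 mm across, its underside 17 mm above the origin, rests on the collar's top when fully in (origin then 28 mm above the worktop). Hollow dome 40 mm across up to 54 mm: the fuse fits inside. White pointer over each lug.
- lid_grip (a point): On the lid's axis 76.5 mm above its underside, in the grip bar: bar 42 mm long along the lid's x, 14 mm wide along its y, from 54 to 80 mm above the underside (54 mm is the dome's flat top, so fingertips stay above that).
- lid_lug (a point): Outer end of the steel lug at the lid's +x, 31 mm from the axis; its twin is at -x. Lugs 12 mm wide, 9 mm high, notched at the outer end for the lock, flush with the skirt's lower edge. The lid enters either way round with its x axis along the tester's x axis, about 2 mm of play all round.
- fuse_blue: The fuse to test: white ceramic cylinder with steel end caps and a BLUE band round its middle, 22 mm across, 58 mm long, loose, standing on end on the worktop. Origin: centre of its lower end, z along it.
- fuse_red: A like fuse with a RED band, standing on end on the worktop; to be left alone. Origin: centre of its lower end.
- contact_ring (a joint): Copper ring in the tester, turned clockwise by the lid's lugs (rad): 0 at rest, 0.6 with the lid's pointers at the yellow half marks, lock click at 1.2. Lugs meet it after about 0.09 rad of lid turn, so it reads that much less than the lid's turn. Return spring 0.05 N m at 0, 0.11 N m at 0.6 turns the lid back if let go. From about 0.9 sprung balls drag on the lugs.
Not all that is in view belongs to the job. What is shaped like the tester but turquoise is not meant.

How it is judged:
By the outcome, as a careful person would: the job done as asked, in the order asked, and still so for the second after the job is handed in, while the arm keeps its last pose, push and grip.
It also fails if it takes over 61 s, if anything falls off the work surface, if the arm or the gripper's body presses on something with over 40 N, if the wrist force passes 120 N, or if a joint passes its speed limit or range.

## Robot

A 6-joint arm with a two-finger parallel gripper is mounted at the origin on a cart in front of the work surface, level with it; the furniture and walls round the work are solid. World frame = base frame: x ahead of the robot, y to its left, z up, the work surface at z = 0. Lengths are in mm, angles in rad, forces in N, time in s.
With the tool pointing down it reaches from about 400 to 925 mm from the base axis. Payload 12.5 kg.
Tool frame: the origin (TCP) lies midway between the tips of the shut fingers; the grasp point (between the pads) lies 19 mm behind it (env.pinch_z is the z of the grasp point in the tool frame, in mm); z points along the fingers, y is the line along which they close (so a half turn about z gives the same grasp; the last joint's range is limited). The gripper opens to 95 mm and grips with 3 to 60 N. Pads are 20 mm wide; open, the fingers measure 119 mm over their backs; the gripper's body (75 mm by 180 mm) begins 59 mm behind the grasp point.
Start: joints at [1.053, 0.491, 1.559, -0, 1.092, -0.106], TCP at [250.148, 572.776, 214.661] pointing down, gripper open.
Joint ranges: [-3.1, 3.1], [-0.84, 2.19], [0.05, 2.79], [-1.13, 4.28], [0.06, 2.93], [-2.69, 2.69]. Speed limits (rad/s): [2.22, 2.22, 2.79, 3.14, 3.14, 3.14].

## Interface

Orientations are given as [roll, pitch, yaw] about the fixed x, y, z axes, in that order (R = Rz(yaw) Ry(pitch) Rx(roll)).
In Python, from cell import env, eyes gives the robot as it stands.
- The arm moves only by the shell command python3 -m inch 'ROWS'. ROWS is JSON, a list of rows, each a list of 3 entries, a list of its own where there are three numbers: the shift along the tool's x, y, z in units of 60 mm (1.0 is 60 mm), then the turn about the tool's z in units of 5 degrees (1.0 is 5 degrees), then the closure, from -1 (fully open) to 1 (shut). In form: [[[tx, ty, tz], turn, claw], ...]. A call has exactly 10 rows; each row shifts and turns the commanded pose from where the row before left it, along the tool's axes as they then stand; what a row does not reach is not made up. A row lasts 1/8 s, in which the tool goes at most 62.5 mm and 10.7 degrees, less where a joint would pass 70% of its speed; a pose out of reach is approached as far as the arm can. A call is refused whole if a number of a shift passes 1 or a number of a turn 1, either way. A call with a gripper value outside its range is refused whole. The fingers move at their own pace and stop on an object; the grip force is fixed at half the most. Time passes only in rows, so rows that do not move let the fingers close, or fill a call up. It gives the time, the measured TCP pose, the force, the opening and the grip force at its end, in the units of the state.
- env.state(): the state, without advancing time (a new reading comes with each control period).
- eyes.read_camera(name): name is "scene" or "top"; returns a dict with "pixels" (400x640x3 uint8, red, green, blue), "fx", "fy", "cx", "cy" (pixels), "extrinsics" (4x4, takes a point from world to camera coordinates). Camera axes: x right, y down, z forward; pixel columns grow to the right and rows downward; lengths in mm; the calibration is good to about 2 mm. A picture is of the moment at which its call begins. There is no depth.
- env.job_done(): hands the job in; it is judged then, once.
Trained networks look in a picture, given as the dict that the camera call returned (one of the last four; its "shot" number tells which), for a name from the list of things; names that differ only in an ending like _2 or _b are one class to them, and where a whole thing is asked for, a point or a joint stands for the part that bears it (a point fixed in the world has none). Each returns a list of dicts, best first, with "score" (0 to 1); they miss things now and then, are a little off and sometimes report something else, mostly with a low value. They report only what shows in the picture. A call takes as long as a camera call. They do not tell look-alikes from the thing itself.
- eyes.boxes_of(name, picture): "centre" ([row, column] in pixels, amid what is visible of it).
- eyes.cut_out(name, picture): "mask" (400x640 bool, what is visible of it) and "centre" ([row, column] in pixels, amid what is visible of it).
- eyes.spot_point(name, picture): "centre" ([row, column] in pixels: a listed point, or the origin of a listed thing).
The state is a dict: "t": time; "joints": joint angles; "qvel": joint speeds; "tau": joint torques, N m; "eef_pos": TCP position; "tcp_rot": TCP orientation; "ft_force": force on the tool from outside, world axes, zero at the start; "moment": the same for the moment, N m; "opening": opening from 0.0 (shut) to 1.0 (fully open); "grip_force": force on a finger pad.
Only numpy, scipy, OpenCV 4.12 (cv2) and the standard library are available. Lean on these libraries where they do the work, as an engineer would, in place of code of your own. Each camera call takes 0.05 s, during which the arm holds its last target. There are 200 camera calls.

## Working session

There is one attempt and no reset: what is moved stays moved. The work goes in short steps, Python scripts to look and compute and a shell command to move; the robot and the scene stay as the last step left them, time stands still between calls to the robot, and variables do not carry over. Pictures are saved under pics/ and viewed, at most 10 in all, crops included, and the job is handed in when it is done.

```bash
ls; mkdir -p pics
cat > h.py <<'E'
import numpy as np,cv2
from cell import env,eyes
def tri(obs):
    A=[];b=[]
    for p,(r,c) in obs:
        E=np.array(p["extrinsics"]);u=(c-p["cx"])/p["fx"];v=(r-p["cy"])/p["fy"]
        for row in (E[0]-u*E[2],E[1]-v*E[2]): A.append(row[:3]);b.append(-row[3])
    x,res,_,_=np.linalg.lstsq(np.array(A),np.array(b),rcond=None); return x
def plane(p,rc,z):
    E=np.array(p["extrinsics"]);d=np.array([(rc[1]-p["cx"])/p["fx"],(rc[0]-p["cy"])/p["fy"],1.])
    R=E[:3,:3];o=-R.T@E[:3,3];w=R.T@d;return o+w*(z-o[2])/w[2]
def proj(p,X):
    E=np.array(p["extrinsics"]);q=E[:3,:3]@X+E[:3,3];return [p["cy"]+p["fy"]*q[1]/q[2],p["cx"]+p["fx"]*q[0]/q[2]]
E
python3 - <<'E'
from h import *
np.set_printoptions(precision=1,suppress=True)
S=eyes.read_camera("scene");T=eyes.read_camera("top")
for n,p in(("scene",S),("top",T)):
    cv2.imwrite(f"pics/{n}0.png",p["pixels"][:,:,::-1])
    E=np.array(p["extrinsics"]);print(n,-E[:3,:3].T@E[:3,3],E[2,:3],p["fx"])
    for k in "tester well_mouth entry_slot half_mark bayonet_lid lid_grip lid_lug fuse_blue fuse_red".split():
        print(k,[(np.array(d["centre"]).round(1).tolist(),round(d["score"],2)) for d in eyes.spot_point(k,p)])
print(env.state())
E
```

```text
pics
scene [  -6.4 -391.4  773. ] [ 0.5  0.5 -0.7] 365.46772431684684
tester [([172.4, 209.9], 0.71), ([208.9, 350.8], 0.67)]
well_mouth [([165.2, 207.8], 0.69), ([194.4, 353.1], 0.55)]
entry_slot [([159.8, 213.2], 0.91), ([190.9, 358.1], 0.64)]
half_mark [([161.3, 221.2], 0.92), ([198.6, 362.5], 0.62)]
bayonet_lid [([304.4, 415.2], 0.61)]
lid_grip [([285.8, 418.6], 0.62)]
lid_lug [([298.9, 427.7], 0.59)]
fuse_blue [([261.3, 420.9], 0.5)]
fuse_red [([281.0, 449.3], 0.72)]
top [ 195.   164.4 1603.3] [ 0.2 -0.  -1. ] 491.7544200245669
tester [([248.4, 206.9], 0.96), ([170.8, 333.2], 0.71)]
well_mouth [([171.7, 336.0], 0.66), ([247.6, 207.3], 0.65)]
entry_slot [([157.8, 334.3], 0.85), ([233.2, 198.4], 0.8)]
half_mark [([231.9, 211.1], 0.83), ([162.0, 339.0], 0.69)]
bayonet_lid []
lid_grip [([197.2, 438.1], 0.75)]
lid_lug [([195.3, 438.7], 0.63)]
fuse_blue [([168.3, 413.5], 0.53)]
fuse_red [([167.8, 433.1], 0.5)]
{'t': 1.0, 'joints': array([ 1.1,  0.5,  1.6, -0. ,  1.1, -0.1]), 'qvel': array([-0., -0.,  0.,  0.,  0.,  0.]), 'tau': array([ -0. , -61.2, -25.8,   0.1,   0. ,  -0. ]), 'eef_pos': array([250.1, 572.8, 214.7]), 'tcp_rot': array([3.1, 0. , 2.7]), 'ft_force': array([-0.3,  0.5, -0.1]), 'moment': array([0., 0., 0.]), 'grip_force': 0.0, 'opening': 0.9987897778346573}
```

View pictures.

View pics/scene0.png

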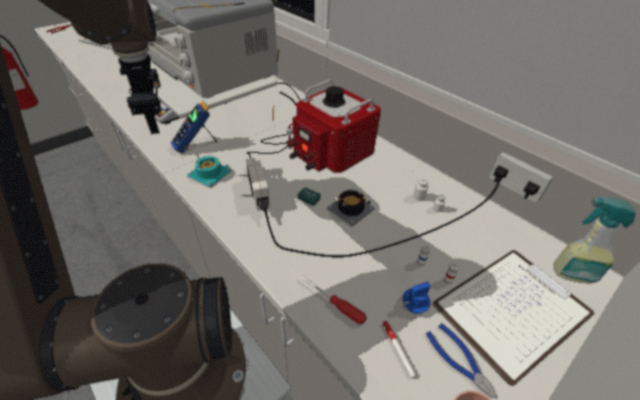

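View pics/top0.png

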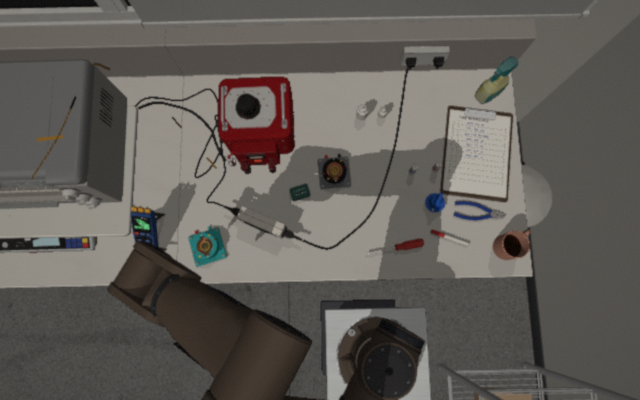

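Run:
```python
from h import *
np.set_printoptions(precision=1,suppress=True)
S=eyes.read_camera("scene");T=eyes.read_camera("top")
def near(k,p,rc,f=eyes.spot_point):
    L=[d for d in f(k,p) if np.hypot(*(np.array(d["centre"])-rc))<35]
    return L[0]["centre"] if L else None
for k,a,b in [("tester",(205,351),(171,334)),("well_mouth",(200,351),(171,334)),("entry_slot",(200,351),(171,334)),("half_mark",(200,351),(171,334)),("lid_grip",(286,418),(200,435)),("lid_lug",(286,418),(200,435)),("bayonet_lid",(300,418),(200,435))]:
    x,y=near(k,S,a),near(k,T,b); 
    if x and y: print(k,x,y,tri([(S,x),(T,y)]))
    else: print(k,x,y)
for k in("fuse_blue","fuse_red"):
    for n,p in(("S",S),("T",T)):
        for fn in("boxes_of","spot_point","cut_out"):
            print(k,n,fn,[(np.array(d["centre"]).round(1).tolist(),round(d["score"],2),plane(p,d["centre"],0 if fn=="spot_point" else 29)[:2]) for d in getattr(eyes,fn)(k,p)])
def crop(p,r0,r1,c0,c1,s): return cv2.resize(p["pixels"][r0:r1,c0:c1,::-1],None,fx=s,fy=s,interpolation=cv2.INTER_CUBIC)
a=crop(S,170,320,320,480,4)[:, :640]
b=np.hstack([crop(T,140,220,310,350,7)[:, :280],crop(T,140,220,395,460,7)])
cv2.imwrite("pics/c1.png",np.hstack([cv2.resize(a,(427,400)),cv2.resize(b,(368,280)).copy() if 0 else cv2.copyMakeBorder(cv2.resize(b,(368,280)),0,120,0,0,cv2.BORDER_CONSTANT)]))
```

```text
tester [209.6, 351.3] [171.7, 332.8] [604.6 122.4 -10.7]
well_mouth [198.0, 352.4] [172.8, 331.8] [593.2 122.8  42.6]
entry_slot [191.9, 363.2] [156.7, 334.2] [642.2 117.3  43.4]
half_mark [211.3, 351.3] [158.6, 340.4] [628.9 110.1 -15.7]
lid_grip [283.7, 419.5] [197.5, 438.5] [ 487.2 -203.7   80.2]
lid_lug [299.4, 428.3] [196.9, 436.8] [ 508.8 -221.1   11.6]
bayonet_lid [304.3, 415.2] [202.6, 430.9] [ 493.  -204.2  -13.8]
fuse_blue S boxes_of [([253.5, 422.1], 0.52, array([ 599.9, -135.7]))]
fuse_blue S spot_point [([263.1, 423.0], 0.61, array([ 599.4, -146.8]))]
fuse_blue S cut_out [([253.9, 422.7], 0.54, array([ 600.1, -137.5]))]
fuse_blue T boxes_of []
fuse_blue T spot_point [([168.3, 415.1], 0.38, array([ 607.2, -154.1]))]
fuse_blue T cut_out []
fuse_red S boxes_of [([273.3, 451.2], 0.48, array([ 604.6, -220.4]))]
fuse_red S spot_point [([278.4, 448.1], 0.68, array([ 609. , -217.5]))]
fuse_red S cut_out [([273.3, 452.6], 0.77, array([ 607.3, -222.7]))]
fuse_red T boxes_of [([167.8, 435.4], 0.6, array([ 600. , -215.4]))]
fuse_red T spot_point [([169.3, 434.1], 0.56, array([ 602.3, -217.7]))]
fuse_red T cut_out [([167.2, 434.6], 0.43, array([ 602.1, -212.9]))]
```

View pics/c1.png

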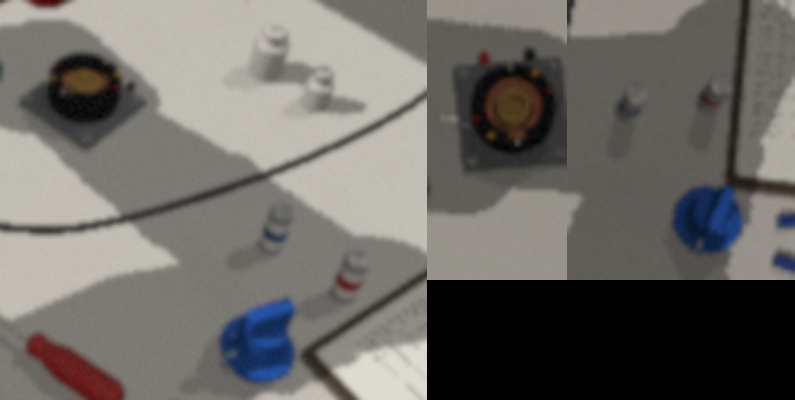

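```bash
cat > fit.py <<'E'
from h import *
from scipy.optimize import minimize
SS=8
def avg(name,n=4):
    ps=[eyes.read_camera(name) for _ in range(n)];p=dict(ps[-1]);p["f"]=np.mean([q["pixels"].astype(float) for q in ps],0);return p
def circ(r,z,n=40):
    a=np.arange(n)*2*np.pi/n;return np.c_[r*np.cos(a),r*np.sin(a),0*a+z]
def cyl(r,z0,z1): return np.r_[circ(r,z0),circ(r,z1)]
def box(a,b,z0,z1,cx=0,cy=0): return np.array([[cx+i*a/2,cy+j*b/2,z] for i in(1,-1) for j in(1,-1) for z in(z0,z1)])
def mark(ang,r=36,w=3):
    d=np.array([np.cos(ang),np.sin(ang)]);t=np.array([-d[1],d[0]]);return np.array([[*(d*(r+i)+t*j*w),45.] for i in(-2.5,2.5) for j in(-1,1)])
# list of layers: (label, points)
LID=[(1,cyl(24,0,17)),(1,cyl(32,17,22)),(1,cyl(20,20,54)),(1,box(42,14,54,80))]
FUSE=[(1,cyl(11,0,58)),(2,cyl(11,10,48)),(3,cyl(11,24,34)),(1,circ(11,58))]
TEST=[(1,box(104,104,0,10)),(2,cyl(40,10,45)),(3,circ(26,45))]+[(4,mark(a)) for a in(0,np.pi)]+[(5,mark(a-.69)) for a in(0,np.pi)]+[(6,mark(a-1.29)) for a in(0,np.pi)]
def render(model,p,pose,win,zoff=0):
    r0,r1,c0,c1=win;x,y,yaw=pose;c,s=np.cos(yaw),np.sin(yaw)
    L=np.zeros(((r1-r0)*SS,(c1-c0)*SS),np.uint8)
    for lab,P in model:
        Q=P@np.array([[c,s,0],[-s,c,0],[0,0,1]])+[x,y,zoff]
        uv=np.array([proj(p,q) for q in Q])
        pt=np.c_[(uv[:,1]-c0+.5)*SS-.5,(uv[:,0]-r0+.5)*SS-.5]
        h=cv2.convexHull((pt*16).round().astype(np.int32));cv2.fillConvexPoly(L,h,int(lab),cv2.LINE_8,4)
    n=max(l for l,_ in model)+1
    return np.stack([cv2.resize((L==k).astype(np.float32),(c1-c0,r1-r0),interpolation=cv2.INTER_AREA) for k in range(n)],-1)
def cost(model,p,img,pose,win,mar=3,zoff=0):
    W=cv2.GaussianBlur(render(model,p,pose,win,zoff),(0,0),.6) ;I=img[win[0]:win[1],win[2]:win[3]]
    near=cv2.dilate((W[...,0]<.98).astype(np.uint8),np.ones((2*mar+1,)*2))>0
    A=W[near];B=I[near].reshape(len(A),-1);X,*_=np.linalg.lstsq(A,B,rcond=None)
    r=np.abs(A@X-B);B0=np.abs(B-np.median(B,0));return np.minimum(r,40).mean()
def fit(model,ps,imgs,pose0,steps=(8,8,.15),half=32,zoff=0):
    wins=[]
    for p in ps:
        r,c=map(int,proj(p,np.array([*pose0[:2],30.+zoff])));wins.append((max(r-half,0),r+half,max(c-half,0),c+half))
    f=lambda v:sum(cost(model,p,i,pose0+v*steps,w,zoff=zoff) for p,i,w in zip(ps,imgs,wins))
    pose0=np.array(pose0,float);steps=np.array(steps)
    best=min((f(np.array([i,j,k])),(i,j,k)) for i in(-1,-.5,0,.5,1) for j in(-1,-.5,0,.5,1) for k in ((-1,0,1) if steps[2] else (0,)))
    r=minimize(f,best[1],method="Nelder-Mead",options=dict(initial_simplex=np.array(best[1])+.3*np.r_[np.zeros((1,3)),np.eye(3)],xatol=.01,fatol=1e-3,maxiter=150))
    return pose0+r.x*steps,r.fun
E
cat > m1.py <<'E'
from fit import *
np.set_printoptions(precision=3,suppress=True)
S=avg("scene");T=avg("top");print(env.state()["t"])
np.save("S0.npy",S["f"]);np.save("T0.npy",T["f"])
bl=lambda p:(p["f"][...,2]-p["f"][...,0]).clip(0,80)
for ps in([S],[T],[S,T]):
    print("tester",*fit(TEST,ps,[p["f"] for p in ps],[598,123,.1]))
    print("lid",*min((fit(LID,ps,[bl(p) for p in ps],[490,-205,y]) for y in(-.3,-.7)),key=lambda t:t[1]))
    print("blue",*fit(FUSE,ps,[p["f"] for p in ps],[600,-145,0],(10,10,0),16))
    print("red",*fit(FUSE,ps,[p["f"] for p in ps],[604,-217,0],(10,10,0),16))
print(env.state()["tcp_rot"],S["cx"],S["cy"])
E
time python3 m1.py
```

```text
2.8
tester [593.081 118.068   0.072] 7.992883133703683
lid [ 485.035 -207.226   -0.183] 6.400232832331393
blue [ 591.067 -142.599    0.   ] 5.485071352304653
red [ 593.84  -221.505    0.   ] 7.198686700880597
tester [597.266 119.602   0.071] 4.220176446065782
lid [ 486.254 -208.752   -0.113] 6.6310830926228075
blue [ 596.647 -140.52     0.   ] 3.2809703967902655
red [ 591.799 -204.451    0.   ] 5.5863009175407266
tester [596.432 119.31    0.067] 13.544556860573312
lid [ 485.03  -207.454   -0.148] 13.29831100291822
blue [ 595.585 -140.486    0.   ] 9.771985480172551Traceback (most recent call last):
  File "m1.py", line 10, in <module>
    print("red",*fit(FUSE,ps,[p["f"] for p in ps],[604,-217,0],(10,10,0),16))
                 ~~~^^^^^^^^^^^^^^^^^^^^^^^^^^^^^^^^^^^^^^^^^^^^^^^^^^^^^^^^
  File "fit.py", line 38, in fit
    r=minimize(f,best[1],method="Nelder-Mead",options=dict(initial_simplex=np.array(best[1])+.3*np.r_[np.zeros((1,3)),np.eye(3)],xatol=.01,fatol=1e-3,maxiter=150))
    res = _minimize_neldermead(fun, x0, args, callback, bounds=bounds,
                               **options)
    fxe = func(xe)
    fx = function(np.copy(x), *(wrapper_args + args))
  File "fit.py", line 35, in <lambda>
    f=lambda v:sum(cost(model,p,i,pose0+v*steps,w,zoff=zoff) for p,i,w in zip(ps,imgs,wins))
               ~~~^^^^^^^^^^^^^^^^^^^^^^^^^^^^^^^^^^^^^^^^^^^^^^^^^^^^^^^^^^^^^^^^^^^^^^^^^^
  File "fit.py", line 35, in <genexpr>
    f=lambda v:sum(cost(model,p,i,pose0+v*steps,w,zoff=zoff) for p,i,w in zip(ps,imgs,wins))
                   ~~~~^^^^^^^^^^^^^^^^^^^^^^^^^^^^^^^^^^^^^
  File "fit.py", line 29, in cost
    A=W[near];B=I[near].reshape(len(A),-1);X,*_=np.linalg.lstsq(A,B,rcond=None)
                ~~~~~~~~~~~~~~~^^^^^^^^^^^
ValueError: cannot reshape array of size 0 into shape (0,newaxis)

real	0m13.299s
user	0m9.939s
sys	0m0.411s
```

```bash
cat > go.py <<'E'
import sys;from h import *
# usage: go.py x y z -> tool-frame delta in units of 60mm from the measured pose
s=env.state();from scipy.spatial.transform import Rotation as R
M=R.from_euler("xyz",s["tcp_rot"]).as_matrix();d=np.array(list(map(float,sys.argv[1:4])))-s["eef_pos"]
print("t",round(s["t"],2),"tcp",s["eef_pos"].round(2),"rot",s["tcp_rot"].round(4),"d60",(M.T@d/60).round(3),"mm",(M.T@d).round(2),"j6",s["joints"][5].round(2),"F",s["ft_force"].round(1))
E
python3 go.py 596 -141 110; sed -i 's/,half=32,/,half=40,/; s/near=cv2/near=cv2/' fit.py
python3 - <<'E'
from fit import *
S=avg("scene",1);T=avg("top",1);S["f"]=np.load("S0.npy");T["f"]=np.load("T0.npy")
out=[]
for p in(S,T):
    r,c=map(int,proj(p,np.array([487,-206,40.])));h=22
    im=cv2.resize(p["f"][r-h:r+h,c-h:c+h,::-1].astype(np.uint8),None,fx=9,fy=9,interpolation=cv2.INTER_CUBIC)
    for k,yaw in((0,-.15),(1,-.47)):
        q=im.copy();cs,sn=np.cos(yaw),np.sin(yaw)
        P=box(42,14,54,80)[[1,3,7,5]]@np.array([[cs,sn,0],[-sn,cs,0],[0,0,1]])+[487,-207,0]
        uv=np.array([proj(p,x) for x in P]);pt=((uv[:,::-1]-[c-h,r-h]+.5)*9-.5).astype(np.int32);cv2.polylines(q,[pt],True,(0,255,0) if k else (0,255,255),1);out.append(q)
v=np.vstack([np.hstack(out[:2]),np.hstack(out[2:])]);cv2.imwrite("pics/lid.png",cv2.resize(v,(600,600)))
E
```

```text
t 2.8 tcp [250.14 572.79 214.65] rot [3.1415 0.     2.7298] d60 [-10.044  -8.595   1.743] mm [-602.63 -515.72  104.6 ] j6 -0.11 F [0.2 0.1 0.5]
```

View pics/lid.png

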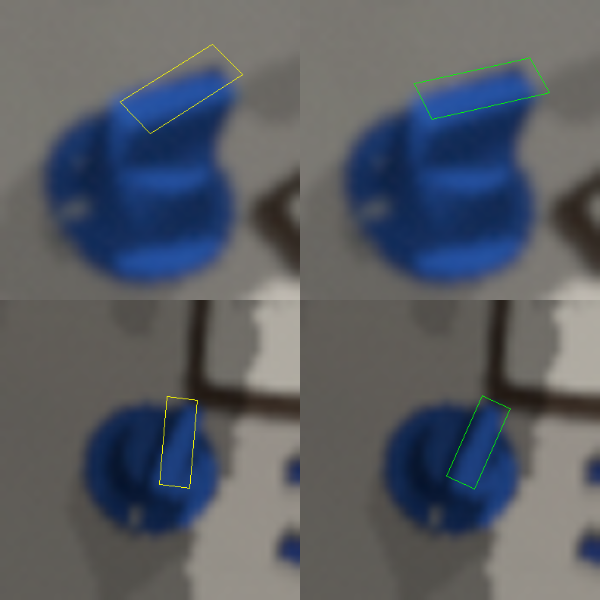

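```bash
python3 -m inch '[[[-0.7,-0.6,0.1],0,0],[[-0.7,-0.6,0.1],0,0],[[-0.7,-0.6,0.1],0,0],[[-0.7,-0.6,0.1],0,0],[[-0.7,-0.6,0.1],0,0],[[-0.7,-0.6,0.1],0,0],[[-0.7,-0.6,0.1],0,0],[[-0.7,-0.6,0.1],0,0],[[-0.7,-0.6,0.1],0,0],[[-0.7,-0.6,0.1],0,0]]'; python3 go.py 596 -141 33
```

```text
t: 4.15
eef_pos: [491.7, 73.0, 154.7]
tcp_rot: [3.141, 0.001, 2.73]
ft_force: [-0.0, 0.7, 0.5]
opening: 0.5
grip_force: 0.0
t 4.15 tcp [491.7   72.99 154.67] rot [3.1412e+00 6.0000e-04 2.7297e+00] d60 [-3.02  -2.573  2.029] mm [-181.18 -154.38  121.72] j6 -1.14 F [-0.   0.7  0.5]
```

```bash
python3 -m inch '[[[-0.6,-0.51,0.1],0,0],[[-0.6,-0.51,0.1],0,0],[[-0.6,-0.51,0.1],0,0],[[-0.6,-0.52,0.1],0,0],[[-0.62,-0.52,0.1],0,0],[[0,0,0.3],0,0],[[0,0,0.4],0,0],[[0,0,0.5],0,0],[[0,0,0.33],0,0],[[0,0,0],0,1]]'; python3 go.py 596 -141 33
```

```text
t: 5.4
eef_pos: [594.2, -138.1, 31.4]
tcp_rot: [-3.142, -0.003, 2.73]
ft_force: [-0.2, 0.4, 0.6]
opening: 0.444
grip_force: 0.0
t 5.4 tcp [ 594.25 -138.1    31.4 ] rot [-3.1415 -0.0032  2.7303] d60 [-0.046 -0.033 -0.027] mm [-2.76 -1.96 -1.61] j6 -1.5 F [-0.2  0.4  0.6]
```

```bash
python3 -m inch '[[[0,0,0],0,1],[[0,0,0],0,1],[[0,0,0],0,1],[[0,0,0],0,0],[[0,0,0],0,0],[[0,0,0],0,0],[[0,0,0],1,0],[[0,0,0],1,0],[[0,0,0],1,0],[[0,0,0],1,0]]'; python3 go.py 596 -141 33
```

```text
t: 6.65
eef_pos: [595.2, -139.0, 32.7]
tcp_rot: [-3.142, -0.0, 2.378]
ft_force: [-1.5, -0.0, 1.1]
opening: 0.5
grip_force: 0.0
t 6.65 tcp [ 595.22 -139.04   32.68] rot [-3.1416e+00 -3.0000e-04  2.3778e+00] d60 [-0.032 -0.015 -0.005] mm [-1.92 -0.88 -0.32] j6 -1.14 F [-1.5 -0.   1.1]
```

```bash
python3 -m inch '[[[0,0,0],1,0],[[0,0,0],1,0],[[0,0,0],1,0],[[0,0,0],1,0],[[0,0,0],1,0],[[0,0,0],1,0],[[0,0,0],1,0],[[0,0,0],1,0],[[0,0,0],1,0],[[0,0,0],1,0]]' && python3 -m inch '[[[0,0,0],1,0],[[0,0,0],1,0],[[0,0,0],1,0],[[0,0,0],1,0],[[0,0,0],0,1],[[0,0,0],0,1],[[0,0,0],0,1],[[0,0,0],0,1],[[0,0,0],0,1],[[0,0,0],0,1]]'; python3 go.py 596 119 120
```

```text
t: 7.9
eef_pos: [595.2, -139.1, 32.7]
tcp_rot: [-3.141, -0.0, 1.505]
ft_force: [-0.6, -0.0, -0.6]
opening: 0.504
grip_force: 0.0
t: 9.15
eef_pos: [595.3, -139.1, 32.9]
tcp_rot: [3.141, -0.0, 1.159]
ft_force: [0.3, -0.5, 1.0]
opening: 0.222
grip_force: 30.0
t 9.15 tcp [ 595.32 -139.09   32.86] rot [ 3.1415e+00 -1.0000e-04  1.1591e+00] d60 [ 3.947 -1.711 -1.452] mm [ 236.81 -102.63  -87.13] j6 0.07 F [ 0.3 -0.5  1. ]
```

```bash
python3 -m inch '[[[0,0,-0.4],0,1],[[0,0,-0.5],0,1],[[0.4,-0.17,-0.2],0,1],[[0.7,-0.3,0],0,1],[[0.8,-0.36,0],0,1],[[0.8,-0.36,0],0,1],[[0.75,-0.32,0],0,1],[[0.5,-0.2,0],0,1],[[0,0,0.1],0,1],[[0,0,0],0,1]]'
cat > m2.py <<'E'
from fit import *
np.set_printoptions(precision=2,suppress=True)
S=avg("scene",4);T=avg("top",2);s=env.state();e=s["eef_pos"];print(s["t"],e,s["opening"])
np.save("S1.npy",S["f"]);np.save("T1.npy",T["f"])
# only the lower part of the held fuse shows
LOW=[(1,cyl(11,0,32)),(2,cyl(11,10,32)),(3,cyl(11,24,32))]
print("fuse S",*fit(LOW,[S],[S["f"]],[e[0]-2,e[1]-2,0],(6,6,0),20,zoff=e[2]-33))
r,c=map(int,proj(S,np.array([e[0],e[1],e[2]-10])));h=33
im=cv2.resize(S["f"][r-h:r+h,c-h:c+h,::-1].astype(np.uint8),(600,600),interpolation=cv2.INTER_CUBIC)
k=600/66
for X,Y,col in((e[0],e[1],(0,255,0)),):
  for zz in(0,32):
    uv=np.array([proj(S,q+[X,Y,e[2]-33]) for q in circ(11,zz)]);cv2.polylines(im,[((uv[:,::-1]-[c-h,r-h]+.5)*k-.5).astype(np.int32)],True,col,1)
for r_ in(26,40):
    uv=np.array([proj(S,q+[594,118,0]) for q in circ(r_,45)]);cv2.polylines(im,[((uv[:,::-1]-[c-h,r-h]+.5)*k-.5).astype(np.int32)],True,(0,255,255),1)
cv2.imwrite("pics/hold.png",im)
E
python3 m2.py;python3 go.py 596.5 121.2 90
```

```text
t: 10.4
eef_pos: [595.7, 118.6, 92.2]
tcp_rot: [-3.141, 0.001, 1.159]
ft_force: [0.3, 0.0, -1.0]
opening: 0.223
grip_force: 30.0
10.7 [596.28 118.43  92.98] 0.22418462674368791
fuse S [589.34 113.48   0.  ] 24.744932691623344
t 10.7 tcp [596.28 118.43  92.98] rot [ 3.1414e+00 -2.0000e-04  1.1579e+00] d60 [ 0.044 -0.015  0.05 ] mm [ 2.63 -0.91  2.98] j6 0.5 F [ 0.4 -0.7 -0.2]
```

View pics/hold.png

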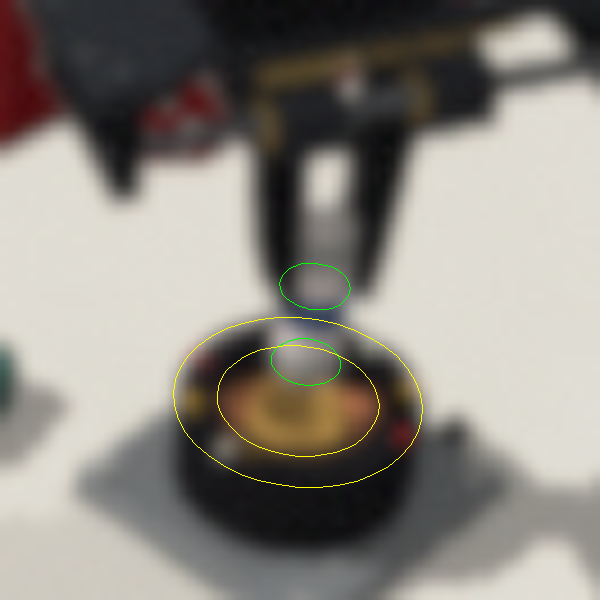

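```bash
cat > m3.py <<'E'
from fit import *
np.set_printoptions(precision=2,suppress=True)
S=eyes.read_camera("scene");e=np.array([596.28,118.43,92.98])
I0=np.load("S0.npy");I1=np.load("S1.npy")
LOW=[(1,cyl(11,0,30)),(2,cyl(11,10,30)),(3,cyl(11,24,34))]
r,c=map(int,proj(S,e-[0,0,18]));win=(r-7,r+14,c-10,c+10)
sl=np.s_[win[0]:win[1],win[2]:win[3]]
def f(v,blur=.6):
    W=cv2.GaussianBlur(render(LOW,S,[v[0],v[1],0],win,e[2]-33),(0,0),blur)
    A=W[...,1:].reshape(-1,3);bg=I0[sl]*v[2] ;B=(I1[sl]-W[...,:1]*bg).reshape(-1,3)
    X,*_=np.linalg.lstsq(A,B,rcond=None);return np.minimum(np.abs(A@X-B),40).mean()
for b in(.4,.7,1.):
    rs=[minimize(f,[e[0]+i,e[1]+j,.9],args=(b,),method="Nelder-Mead",options=dict(initial_simplex=np.array([e[0]+i,e[1]+j,.9])+np.r_[np.zeros((1,3)),np.diag([3,3,.1])])) for i in(-4,0,4) for j in(-4,0,4)]
    q=min(rs,key=lambda r:r.fun);print("fuse",b,q.x,q.fun,"bias",q.x[:2]-e[:2])
# tester from several sub-models / blurs on the unobstructed picture
T=eyes.read_camera("top");IT=np.load("T0.npy")
import fit as F
for nm,mod in(("all",TEST),("collar",[(1,cyl(40,10,45)),(2,circ(26,45))]),("mouth",TEST[:3]+[(4,cyl(16,40,40)),(5,circ(12.25,40))]+[(l+2,m) for l,m in TEST[3:]])):
    for P,I in((S,I0),(T,IT)): print(nm,*fit(mod,[P],[I],[595,119,.07],(4,4,.1 if nm!="collar" else 0)))
E
python3 m3.py
```

```text
fuse 0.4 [594.68 119.68   1.74] 16.402825277465155 bias [-1.6   1.25]
fuse 0.7 [595.51 120.37   1.73] 15.784404827810846 bias [-0.77  1.94]
fuse 1.0 [595.02 119.52   1.73] 15.516669822199077 bias [-1.26  1.09]
all [593.64 118.63   0.08] 8.012936916243898
all [597.25 119.58   0.07] 4.213268954324391
collar [589.98 114.86   0.07] 15.503193537728729
collar [596.61 119.42   0.07] 8.150802267244574
mouth [593.93 118.81   0.08] 7.5243309367587425
mouth [597.45 119.59   0.07] 4.112189390407233
```

```bash
cat > m4.py <<'E'
from fit import *
np.set_printoptions(precision=2,suppress=True)
S=eyes.read_camera("scene");e=np.array([596.28,118.43,92.98]);I1=np.load("S1.npy")
r,c=map(int,proj(S,e-[0,0,10]));win=(r+1,r+34,c-28,c+28);sl=np.s_[win[0]:win[1],win[2]:win[3]]
TM=TEST[:2]+[(3,circ(26,45)),(4,cyl(16,40,40)),(5,circ(12.25,40))]+[(l+2,m) for l,m in TEST[3:]]
def f(v,b,full=False):
    c_,s_=np.cos(v[2]),np.sin(v[2]);M=np.array([[c_,s_,0],[-s_,c_,0],[0,0,1]])
    mod=[(l,P@M+[v[0],v[1],0]) for l,P in TM]+[(l,P+[v[3],v[4],e[2]-33]) for l,P in((9,cyl(11,0,32)),(10,cyl(11,10,32)),(11,cyl(11,24,34)))]
    W=cv2.GaussianBlur(render(mod,S,[0,0,0],win),(0,0),b);I=I1[sl]
    near=cv2.dilate((W[...,0]<.98).astype(np.uint8),np.ones((5,5)))>0
    A=W[near];B=I[near];X,*_=np.linalg.lstsq(A,B,rcond=None);return np.minimum(np.abs(A@X-B),40).mean()
for b in(.4,.7,1.):
    best=None
    for dx,dy in((0,0),(3,3),(-3,-3)):
        x0=np.array([594,118.6,.07,e[0]+dx,e[1]+dy]);q=minimize(f,x0,args=(b,),method="Nelder-Mead",options=dict(initial_simplex=x0+np.r_[np.zeros((1,5)),np.diag([3,3,.08,3,3])],maxiter=400))
        if best is None or q.fun<best.fun: best=q
    x=best.x;print(b,x,best.fun,"well-fuse",x[:2]-x[3:5],"well",e[:2]+x[:2]-x[3:5])
E
python3 m4.py
```

```text
0.4 [596.73 117.55   0.1  594.32 118.67] 16.852607772138036 well-fuse [ 2.41 -1.12] well [598.69 117.31]
0.7 [597.15 116.39   0.08 593.47 118.14] 14.891652653577998 well-fuse [ 3.68 -1.74] well [599.96 116.69]
1.0 [597.52 116.64   0.06 595.62 121.  ] 13.939074620444659 well-fuse [ 1.9  -4.36] well [598.18 114.07]
```

```bash
python3 -m inch '[[[0,0,0.08],0,1],[[0,0,0.08],0,1],[[0,0,0.08],0,1],[[0,0,0.06],0,1],[[0,0,0.02],0,1],[[0,0,0.01],0,1],[[0,0,0.01],0,1],[[0,0,0.01],0,1],[[0,0,0.01],0,1],[[0,0,0],0,1]]'; python3 go.py 596.5 119 71;python3 -c "
from h import *;print(env.state()['moment'])"
```

```text
t: 12.1
eef_pos: [596.1, 119.2, 71.3]
tcp_rot: [3.142, -0.0, 1.159]
ft_force: [-0.1, 0.1, -0.3]
opening: 0.225
grip_force: 30.0
t 12.1 tcp [596.13 119.2   71.26] rot [ 3.1416e+00 -1.0000e-04  1.1590e+00] d60 [-0.001  0.007  0.004] mm [-0.04  0.42  0.26] j6 0.5 F [-0.1  0.1 -0.3]
[-0.11892312  0.07338446 -0.01118259]
```

```bash
python3 -m inch '[[[0,0,0.01],0,1],[[0,0,0.01],0,1],[[0,0,0.01],0,1],[[0,0,0.01],0,1],[[0,0,0.01],0,1],[[0,0,0.01],0,1],[[0,0,0.01],0,1],[[0,0,0.01],0,1],[[0,0,0.01],0,1],[[0,0,0],0,1]]'; python3 go.py 596.5 119 71;python3 -c "
from h import *;print(env.state()['moment'])"
```

```text
t: 13.35
eef_pos: [596.1, 119.2, 65.8]
tcp_rot: [-3.142, -0.0, 1.159]
ft_force: [0.4, 0.4, -0.4]
opening: 0.222
grip_force: 30.0
t 13.35 tcp [596.12 119.18  65.8 ] rot [-3.1416e+00 -1.0000e-04  1.1590e+00] d60 [-0.     0.007 -0.087] mm [-0.01  0.42 -5.2 ] j6 0.5 F [ 0.4  0.4 -0.4]
[-0.07652266  0.06536335 -0.02296322]
```

```bash
python3 -m inch '[[[0,0,0.04],0,1],[[0,0,0.04],0,1],[[0,0,0.04],0,1],[[0,0,0.04],0,1],[[0,0,0.04],0,1],[[0,0,0.03],0,1],[[0,0,0.02],0,1],[[0,0,0.01],0,1],[[0,0,0.01],0,1],[[0,0,0],0,1]]'; python3 go.py 596.5 119 49;python3 -c "
from h import *;print(env.state()['moment'])"
```

```text
t: 14.6
eef_pos: [596.1, 119.2, 49.6]
tcp_rot: [3.142, -0.0, 1.159]
ft_force: [-0.7, -0.0, -0.0]
opening: 0.222
grip_force: 30.0
t 14.6 tcp [596.13 119.21  49.64] rot [ 3.1415e+00 -1.0000e-04  1.1590e+00] d60 [-0.001  0.007  0.011] mm [-0.05  0.42  0.64] j6 0.5 F [-0.7 -0.  -0. ]
[-0.06165068  0.05818752  0.02449108]
```

```bash
python3 -m inch '[[[0,0,0],0,0],[[0,0,0],0,0],[[0,0,0],0,0],[[0,0,-0.4],0,0],[[0,0,-0.6],-1,0],[[0,0,-0.6],-1,0],[[0,0,0],-1,0],[[0,0,0],-1,0],[[0,0,0],-1,0],[[0,0,0],-1,0]]' && python3 -m inch '[[[0,0,0],-1,0],[[0,0,0],-1,0],[[0,0,0],-1,0],[[0,0,0],-1,0],[[0,0,0],-1,0],[[0,0,0],-1,0],[[0,0,0],-1,0],[[0,0,0],-1,0],[[0,0,0],-1,0],[[0,0,0],-1,0]]'
cat > m5.py <<'E'
from fit import *
np.set_printoptions(precision=2,suppress=True)
S=avg("scene",4);T=avg("top",4);print(env.state()["t"])
np.save("S2.npy",S["f"]);np.save("T2.npy",T["f"])
L=[(1,cyl(24,0,8)),(1,cyl(32,17,17)),(2,cyl(32,17,22)),(3,circ(32,22)),(4,cyl(20,20,54)),(5,circ(20,54)),(6,box(42,14,54,80)),(7,box(42,14,80,80))]
L8=lambda n:L+[(8,np.array([[s*(29+i),j,22.] for i in(-3,3) for j in(-2,2)])) for s in(1,-1)]
for nm,m in(("L",L),("Lp",L8(0))):
  for ps in([S],[T]):
    print(nm,*min((fit(m,ps,[p["f"] for p in ps],[487,-207,y],(5,5,.15),24) for y in(-.25,-.5)),key=lambda t:t[1]))
h=25;o=[]
for p,X in((S,[596,119,50.]),(S,[487,-207,40.]),(T,[487,-207,40.])):
    r,c=map(int,proj(p,np.array(X)));o.append(cv2.resize(p["f"][r-h:r+h,c-h:c+h,::-1].astype(np.uint8),(266,266),interpolation=cv2.INTER_CUBIC))
cv2.imwrite("pics/m5.png",np.hstack(o))
E
python3 m5.py; python3 go.py 487 -207 120
```

```text
t: 15.85
eef_pos: [596.1, 119.2, 145.7]
tcp_rot: [3.141, -0.0, 1.685]
ft_force: [-0.5, -0.5, -0.3]
opening: 0.499
grip_force: 0.0
t: 17.1
eef_pos: [596.1, 119.2, 145.6]
tcp_rot: [3.141, -0.0, 2.558]
ft_force: [0.9, 0.1, -0.3]
opening: 0.503
grip_force: 0.0
17.5
L [ 484.89 -206.9    -0.32] 12.772767105309027
L [ 488.2  -199.98   -0.35] 14.638557526628235
Lp [ 487.01 -206.2    -0.36] 12.393567529213607
Lp [ 488.82 -200.11   -0.46] 14.747850782148515
t 17.5 tcp [596.12 119.2  145.65] rot [ 3.1415 -0.      2.5543] d60 [-1.499 -5.534  0.427] mm [ -89.91 -332.01   25.61] j6 -0.89 F [ 0.4  0.2 -0.1]
```

View pics/m5.png

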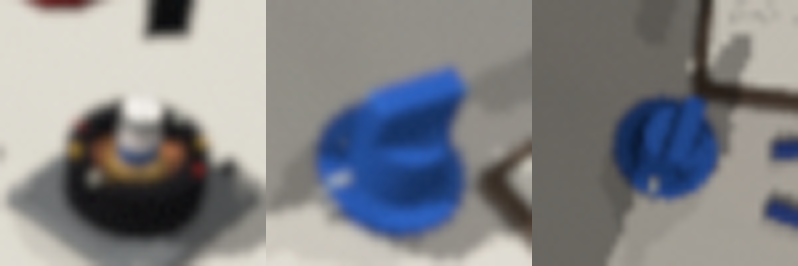

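```bash
python3 -m inch '[[[-0.15,-0.5,0.1],0,-1],[[-0.22,-0.8,0.1],0,-1],[[-0.22,-0.8,0.1],0,-1],[[-0.22,-0.8,0.1],0,-1],[[-0.22,-0.8,0],0,-1],[[-0.22,-0.8,0],0,-1],[[-0.15,-0.63,0],0,-1],[[-0.1,-0.4,0],0,-1],[[0,0,0],1,-1],[[0,0,0],1,-1]]' && python3 -m inch '[[[0,0,0],1,-1],[[0,0,0],1,-1],[[0,0,0],1,-1],[[0,0,0],1,-1],[[0,0,0],1,-1],[[0,0,0],1,-1],[[0,0,0],1,-1],[[0,0,0],1,-1],[[0,0,0],1,-1],[[0,0,0],1,-1]]'; python3 go.py 486.5 -207 61
```

```text
t: 18.75
eef_pos: [487.3, -207.5, 121.7]
tcp_rot: [3.141, 0.0, 2.376]
ft_force: [0.5, 0.0, -1.0]
opening: 0.998
grip_force: 0.0
t: 20.0
eef_pos: [487.6, -207.0, 121.7]
tcp_rot: [3.141, 0.0, 1.505]
ft_force: [-0.6, 0.5, 0.8]
opening: 0.997
grip_force: 0.0
t 20.0 tcp [ 487.56 -207.01  121.69] rot [3.1414 0.     1.5046] d60 [-1.000e-03 -1.800e-02  1.011e+00] mm [-6.000e-02 -1.080e+00  6.069e+01] j6 -0.46 F [-0.6  0.5  0.8]
```

```bash
python3 -m inch '[[[0,-0.02,0.1],1,-1],[[0,0,0.3],1,-1],[[0,0,0.3],1,-1],[[0,0,0.2],0.4,-1],[[0,0,0.1],0,-1],[[0,0,0],0,1],[[0,0,0],0,1],[[0,0,0],0,1],[[0,0,0],0,1],[[0,0,0],0,1]]'; python3 go.py 486.5 -207 61
```

```text
t: 21.25
eef_pos: [486.4, -206.9, 61.8]
tcp_rot: [3.141, -0.0, 1.211]
ft_force: [-0.7, 0.8, 0.4]
opening: 0.533
grip_force: 0.0
t 21.25 tcp [ 486.35 -206.94   61.76] rot [ 3.1413e+00 -1.0000e-04  1.2114e+00] d60 [-0.     0.003  0.013] mm [-0.01  0.16  0.76] j6 -0.17 F [-0.7  0.8  0.4]
```

```bash
python3 -m inch '[[[0,0,0],0,1],[[0,0,0],0,1],[[0,0,0],0,1],[[0,0,0],0,1],[[0,0,0],0,1],[[0,0,0],0,1],[[0,0,0],0,1],[[0,0,0],0,1],[[0,0,0],0,-1],[[0,0,0],0,-1]]'; python3 go.py 486.5 -207 61
```

```text
t: 22.5
eef_pos: [486.4, -207.0, 61.6]
tcp_rot: [3.141, -0.0, 1.211]
ft_force: [-0.4, -0.1, 0.0]
opening: 0.597
grip_force: 0.0
t 22.5 tcp [ 486.37 -206.96   61.61] rot [ 3.1414 -0.      1.2114] d60 [0.    0.002 0.01 ] mm [0.01 0.14 0.61] j6 -0.17 F [-0.4 -0.1  0. ]
```

```bash
python3 -m inch '[[[0,0,0],0,-1],[[0,0,0],-1,-1],[[0,0,0],-1,-1],[[0,0,0],-1,-1],[[0,0,0],-1,-1],[[0,0,0],-1,-1],[[0,0,0],-1,-1],[[0,0,0],-1,-1],[[0,0,0],-1,-1],[[0,0,0],-1,-1]]' && python3 -m inch '[[[0,0,0],-1,-0.3],[[0,0,0],-1,-0.3],[[0,0,0],-1,-0.3],[[0,0,0],-1,-0.3],[[0,0,0],-1,-0.2],[[0,0,0],-1,0],[[0,0,0],-1,0],[[0,0,0],-1,0],[[0,0,0.03],-1,0],[[0,0,0.03],0,1]]' &&  python3 -m inch '[[[0,0,0],0,1],[[0,0,0],0,1],[[0,0,0],0,1],[[0,0,0],0,1],[[0,0,0],0,1],[[0,0,0],0,1],[[0,0,0],0,1],[[0,0,0],0,1],[[0,0,0],0,1],[[0,0,0],0,1]]'; python3 go.py 596.1 119.2 100
```

```text
t: 23.75
eef_pos: [486.3, -206.9, 61.6]
tcp_rot: [3.141, -0.0, 2.0]
ft_force: [0.6, 0.2, -0.0]
opening: 0.996
grip_force: 0.0
t: 25.0
eef_pos: [486.3, -206.9, 58.0]
tcp_rot: [3.142, 0.0, 2.782]
ft_force: [0.0, 0.3, -0.3]
opening: 0.441
grip_force: 0.0
t: 26.25
eef_pos: [486.3, -206.9, 58.0]
tcp_rot: [3.142, 0.0, 2.782]
ft_force: [0.5, -0.4, -1.6]
opening: 0.145
grip_force: 30.0
t 26.25 tcp [ 486.3  -206.91   58.02] rot [3.1415 0.     2.7821] d60 [ 0.199  5.732 -0.699] mm [ 11.93 343.89 -41.95] j6 -1.74 F [ 0.5 -0.4 -1.6]
```

```bash
python3 -m inch '[[[0,0,-0.3],0,1],[[0,0,-0.5],0,1],[[0,0,-0.5],-1,1],[[0,0,-0.2],-1,1],[[0,0,0],-1,1],[[0,0,0],-1,1],[[0,0,0],-1,1],[[-0.2,0.5,0],0,1],[[-0.3,0.7,0],0,1],[[-0.3,0.7,0],0,1]]'; python3 go.py 596.1 119.2 148
```

```text
t: 27.5
eef_pos: [525.7, -88.5, 148.1]
tcp_rot: [3.142, 0.0, -3.065]
ft_force: [0.1, -0.0, -0.8]
opening: 0.143
grip_force: 30.0
t 27.5 tcp [525.69 -88.48 148.06] rot [ 3.1415e+00  2.0000e-04 -3.0655e+00] d60 [-1.433e+00  3.362e+00  1.000e-03] mm [-8.6000e+01  2.0173e+02  8.0000e-02] j6 -1.94 F [ 0.1 -0.  -0.8]
```

```bash
python3 -m inch '[[[-0.28,0.66,0],0,1],[[-0.28,0.66,0],0,1],[[-0.28,0.66,0],0,1],[[-0.25,0.58,0],0,1],[[-0.2,0.48,0],0,1],[[-0.14,0.33,0],0,1],[[0,0,0],0,1],[[0,0,0],0,1],[[0,0,0],0,1],[[0,0,0],0,1]]'; python3 go.py 596.1 119.2 148
cat > m6.py <<'E'
from fit import *
S=avg("scene",2);T=avg("top",2);s=env.state();e=s["eef_pos"];yaw=s["tcp_rot"][2];h=30;o=[]
for p in(S,T):
    r,c=map(int,proj(p,np.array([596,119,e[2]-58+20])))
    im=cv2.resize(p["f"][r-h:r+h,c-h:c+h,::-1].astype(np.uint8),(400,400),interpolation=cv2.INTER_CUBIC);k=400/60
    def dr(P,col):
        uv=np.array([proj(p,q) for q in P]);cv2.polylines(im,[((uv[:,::-1]-[c-h,r-h]+.5)*k-.5).astype(np.int32)],True,col,1)
    for R,z in((24,0),(32,17),(32,22)): dr(circ(R,z)+[e[0],e[1],e[2]-58],(0,255,0))
    dr(circ(40,45)+[596,119,0],(0,255,255));dr(circ(26,45)+[596,119,0],(0,255,255))
    o.append(im)
cv2.imwrite("pics/m6.png",np.hstack(o))
E
python3 m6.py
```

```text
t: 28.75
eef_pos: [595.4, 118.0, 148.1]
tcp_rot: [3.142, 0.0, -3.066]
ft_force: [-0.4, -0.4, -0.7]
opening: 0.14
grip_force: 30.0
t 28.75 tcp [595.39 117.96 148.14] rot [ 3.1415e+00  1.0000e-04 -3.0656e+00] d60 [-0.013  0.02   0.002] mm [-0.81  1.19  0.14] j6 -1.56 F [-0.4 -0.4 -0.7]
```

View pics/m6.png

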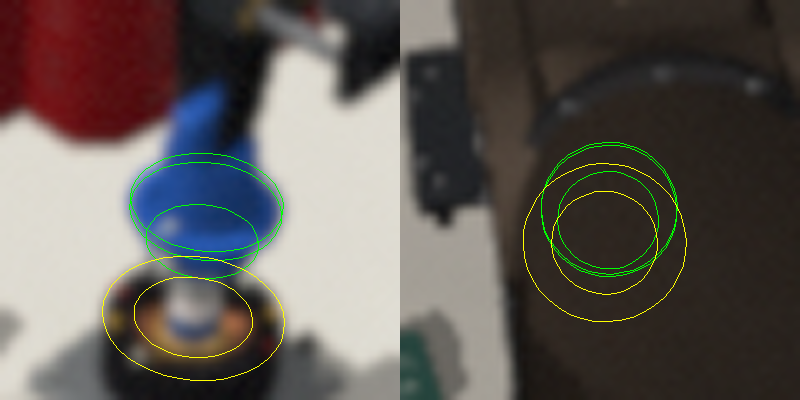

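```bash
python3 -m inch '[[[-0.013,0.02,0.1],0,1],[[0,0,0.15],0,1],[[0,0,0.15],0,1],[[0,0,0.15],0,1],[[0,0,0.1],0,1],[[0,0,0.05],0,1],[[0,0,0.03],0,1],[[0,0,0.02],0,1],[[0,0,0.02],0,1],[[0,0,0],0,1]]'; python3 go.py 596.1 119.2 86
```

```text
t: 30.2
eef_pos: [596.4, 119.9, 102.0]
tcp_rot: [3.142, 0.001, -3.065]
ft_force: [0.9, 0.3, -1.2]
opening: 0.147
grip_force: 30.0
t 30.2 tcp [596.39 119.91 101.97] rot [ 3.1415e+00  9.0000e-04 -3.0647e+00] d60 [ 0.006 -0.011  0.266] mm [ 0.35 -0.68 15.97] j6 -1.56 F [ 0.9  0.3 -1.2]
```

```bash
python3 -m inch '[[[0,-0.01,0.01],0,1],[[0,0,0.01],0,1],[[0,0,0.01],0,1],[[0,0,0.01],0,1],[[0,0,0.01],0,1],[[0,0,0.01],0,1],[[0,0,0.01],0,1],[[0,0,0.01],0,1],[[0,0,0.01],0,1],[[0,0,0],0,1]]'; python3 go.py 596.1 119.2 86;python3 -c "
from h import *;print(env.state()['moment'])"
```

```text
t: 31.45
eef_pos: [596.3, 119.3, 96.5]
tcp_rot: [3.142, 0.001, -3.065]
ft_force: [5.1, 1.4, 0.8]
opening: 0.145
grip_force: 30.0
t 31.45 tcp [596.35 119.3   96.45] rot [ 3.1415e+00  5.0000e-04 -3.0647e+00] d60 [ 0.004 -0.001  0.174] mm [ 0.26 -0.08 10.45] j6 -1.56 F [5.1 1.4 0.8]
[ 0.15564303 -1.18832109 -0.00768097]
```

```bash
python3 -m inch '[[[-0.02,0.003,0.01],0,1],[[0,0,0.02],0,1],[[0,0,0.02],0,1],[[0,0,0.02],0,1],[[0,0,0.02],0,1],[[0,0,0.02],0,1],[[0,0,0.02],0,1],[[0,0,0.02],0,1],[[0,0,0],0,1],[[0,0,0],0,1]]'; python3 go.py 596.1 119.2 86;python3 -c "
from h import *;print(env.state()['moment'])"
```

```text
t: 32.7
eef_pos: [597.4, 119.5, 87.5]
tcp_rot: [3.142, 0.0, -3.065]
ft_force: [-0.3, 0.4, -0.8]
opening: 0.142
grip_force: 30.0
t 32.7 tcp [597.35 119.55  87.48] rot [ 3.1415e+00  1.0000e-04 -3.0647e+00] d60 [ 0.021 -0.004  0.025] mm [ 1.28 -0.25  1.48] j6 -1.56 F [-0.3  0.4 -0.8]
[ 0.08471041 -0.03942118 -0.00984927]
```

```bash
python3 -m inch '[[[0,0,0.01],0,1],[[0,0,0.01],0,1],[[0,0,0.005],0,1],[[0,0,0.003],0,1],[[0,0,0.003],0,1],[[0,0,0],0,1],[[0,0,0],0,1],[[0,0,0],0,1],[[0,0,0],0,1],[[0,0,0],0,1]]'; python3 go.py 596.1 119.2 86;python3 -c "
from h import *;print(env.state()['moment'])"
```

```text
t: 33.95
eef_pos: [597.4, 119.5, 85.7]
tcp_rot: [3.142, 0.0, -3.065]
ft_force: [-1.3, -0.3, 1.6]
opening: 0.145
grip_force: 30.0
t 33.95 tcp [597.36 119.53  85.67] rot [ 3.1415e+00  2.0000e-04 -3.0647e+00] d60 [ 0.021 -0.004 -0.006] mm [ 1.28 -0.23 -0.33] j6 -1.56 F [-1.3 -0.3  1.6]
[-0.02541401  0.1397435   0.06808564]
```

```bash
python3 -m inch '[[[0,0,0],0.5,1],[[0,0,0],0.8,1],[[0,0,0],0.8,1],[[0,0,0],0.8,1],[[0,0,0],0.8,1],[[0,0,0],0.8,1],[[0,0,0],0.8,1],[[0,0,0],0.8,1],[[0,0,0],0.8,1],[[0,0,0],0,1]]'; python3 go.py 596.1 119.2 86;python3 -c "
from h import *;print(env.state()['moment'])"
```

```text
t: 35.2
eef_pos: [597.2, 119.2, 85.7]
tcp_rot: [-3.141, 0.0, 2.617]
ft_force: [-3.1, -4.9, 3.0]
opening: 0.147
grip_force: 30.0
t 35.2 tcp [597.21 119.2   85.72] rot [-3.1411  0.      2.617 ] d60 [ 0.016 -0.009 -0.005] mm [ 0.96 -0.55 -0.28] j6 -0.96 F [-3.1 -4.9  3. ]
[-0.89355284  0.40623506  0.04639278]
```

```bash
python3 -m inch '[[[0,-0.01,0],0,1],[[0,0,0],0.3,1],[[0,0,0],0.3,1],[[0,0,0],0.3,1],[[0,0,0],0.15,1],[[0,0,0],0,1],[[0,0,0],0,1],[[0,0,0],0,1],[[0,0,0],0,1],[[0,0,0],0,1]]'; python3 go.py 596.1 119.2 86;python3 -c "
from h import *;print(env.state()['moment'])"
cat > m7.py <<'E'
from fit import *
S=avg("scene",6);h=18;o=[];s=env.state();e=s["eef_pos"];y=s["tcp_rot"][2]
r,c=map(int,proj(S,np.array([597,119,50.])))
k=600/36;im=cv2.resize(S["f"][r-h:r+h,c-h:c+h,::-1].astype(np.uint8),(600,600),interpolation=cv2.INTER_CUBIC)
def dr(P,col,cl=True):
    uv=np.array([proj(S,q) for q in P]);cv2.polylines(im,[((uv[:,::-1]-[c-h,r-h]+.5)*k-.5).astype(np.int32)],cl,col,1)
for a in(y,y+np.pi): dr([[e[0]+q*np.cos(a),e[1]+q*np.sin(a),50.] for q in(22,32)],(0,255,0),False)
for a in(.074,.074+np.pi):
    for b,col in((0,(255,255,255)),(.69,(0,255,255)),(1.29,(0,0,255))): dr([[596.5+q*np.cos(a-b),119.2+q*np.sin(a-b),45.] for q in(33,40)],col,False)
cv2.imwrite("pics/m7.png",im)
E
python3 m7.py
```

```text
t: 36.45
eef_pos: [597.1, 119.0, 85.7]
tcp_rot: [3.142, 0.0, 2.524]
ft_force: [-0.8, -3.4, 6.1]
opening: 0.146
grip_force: 30.0
t 36.45 tcp [597.06 119.    85.67] rot [3.1415e+00 1.0000e-04 2.5242e+00] d60 [ 0.015 -0.006 -0.006] mm [ 0.9  -0.39 -0.33] j6 -0.87 F [-0.8 -3.4  6.1]
[-0.66559518  0.40527022  0.20505829]
```

View pics/m7.png

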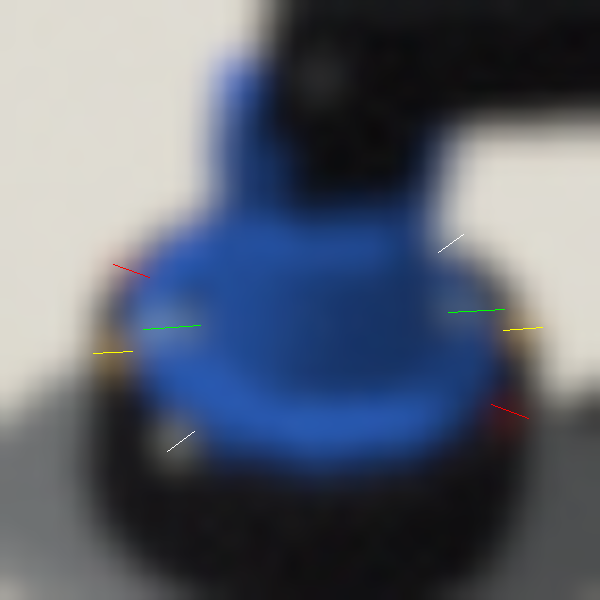

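```bash
python3 -c "
from h import *;s=env.state();print(s['tcp_rot'],s['ft_force'],s['t']);print(env.job_done())"
```

```text
[3.14150744e+00 1.55522282e-04 2.52414550e+00] [-1.95039449 -3.70108505  5.26186102] 36.75
the job is handed in; nothing more can be done
None
```

I handed the job in at 36.8 s: the blue-banded fuse is in the well, the lid is seated over it and turned clockwise to the yellow half mark, short of the lock click, and the gripper still holds it; I didn't touch the red-banded fuse, and no verdict came back at hand-in.

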